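Line up the seasoning canisters by height

TASK

Line up the four steel canisters on the four round black pads of the low wooden rack in order of height: the tallest on the pad next to the white spoon pot, then one after another down to the shortest at the other end, each standing upright in the middle of its pad. Do not knock any canister over, and leave the amber sauce bottle standing where it is.

Things in the scene. Friction and masses are not known exactly. Their poses are not given: they have to be found in the camera images.
- canister_q: the tallest of four lidded brushed-steel canisters: upright cylinder 64 mm in diameter, 120 mm high to the flat top of the lid, with a black knob (16 mm wide, 12 mm high) on top of that. The lid does not come off. Origin: centre of the underside; z up along its axis. Stands loose on the counter (z = 0); 80 to 510 g
- canister_s: the second tallest of four lidded brushed-steel canisters: upright cylinder 58 mm in diameter, 97 mm high to the flat top of the lid, with a black knob (16 mm wide, 12 mm high) on top of that. The lid does not come off. Origin: centre of the underside; z up along its axis. Stands loose on the counter (z = 0); 80 to 510 g
- canister_p: the third of four lidded brushed-steel canisters: upright cylinder 52 mm in diameter, 75 mm high to the flat top of the lid, with a black knob (16 mm wide, 12 mm high) on top of that. The lid does not come off. Origin: centre of the underside; z up along its axis. Stands loose on the counter (z = 0); 80 to 510 g
- canister_r: the shortest of four lidded brushed-steel canisters: upright cylinder 46 mm in diameter, 55 mm high to the flat top of the lid, with a black knob (16 mm wide, 12 mm high) on top of that. The lid does not come off. Origin: centre of the underside; z up along its axis. Stands loose on the counter (z = 0); 80 to 510 g
- pad_a: one of four alike black rubber pads, 74 mm across, 3 mm thick, fixed in a row about 88 mm apart (each up to 8 mm out of line) on a fixed wooden rack (120 x 344 mm, 20 mm high, its far edge has a lip 8 mm higher). Origin: centre of the pad's underside; canisters stand on its top, 23 mm above the counter. The letter says nothing about its place in the row, which changes from start to start
- pad_b: one of four alike black rubber pads, 74 mm across, 3 mm thick, fixed in a row about 88 mm apart (each up to 8 mm out of line) on a fixed wooden rack (120 x 344 mm, 20 mm high, its far edge has a lip 8 mm higher). Origin: centre of the pad's underside; canisters stand on its top, 23 mm above the counter. The letter says nothing about its place in the row, which changes from start to start
- pad_c: one of four alike black rubber pads, 74 mm across, 3 mm thick, fixed in a row about 88 mm apart (each up to 8 mm out of line) on a fixed wooden rack (120 x 344 mm, 20 mm high, its far edge has a lip 8 mm higher). Origin: centre of the pad's underside; canisters stand on its top, 23 mm above the counter. The letter says nothing about its place in the row, which changes from start to start
- pad_d: one of four alike black rubber pads, 74 mm across, 3 mm thick, fixed in a row about 88 mm apart (each up to 8 mm out of line) on a fixed wooden rack (120 x 344 mm, 20 mm high, its far edge has a lip 8 mm higher). Origin: centre of the pad's underside; canisters stand on its top, 23 mm above the counter. The letter says nothing about its place in the row, which changes from start to start
- spoon_pot: fixed white pot, 80 mm across, 100 mm high, with wooden spoons up to 190 mm above the counter; stands on the counter at one end of the row of pads or the other, about 100 mm from the centre of the nearest pad (a brown wooden salt box, 80 mm square, 55 mm high, stands at the other end). Origin: centre of its underside
- sauce_bottle: loose amber glass bottle, 58 mm in diameter and 150 mm high with its black cap, standing among the canisters. Origin: centre of its underside, z up
There are look-alikes about, which are no part of the job. Leave any blue or yellow look-alike of the spoon_pot alone.

How it is judged:
By the outcome, as a careful person would: the job done as asked, in the order asked, and still so for the second after the job is handed in, with the robot touching nothing.
It also fails if it takes over 106 s, if anything falls off the work surface, if the arm or the gripper's body presses on something with over 40 N, if the wrist force passes 120 N, or if a joint passes its speed limit or range.

ROBOT

A 7-joint arm with a two-finger parallel gripper is mounted at the origin on the work surface. World frame = base frame: x ahead of the robot, y to its left, z up, the work surface at z = 0. Lengths are in m, angles in rad, forces in N, time in s.
With the tool pointing down it reaches from about 0.35 to 0.9 m from the base axis. Payload 19.9 kg.
Tool frame: the origin (TCP) lies on the centre line of the jaws, within the pads' length; the fingertips stand 8 mm ahead of it and the grasp point (between the pads) lies 11 mm behind it; z points along the fingers, y is the line along which they close (so a half turn about z gives the same grasp; the last joint's range is limited). The gripper opens to 85 mm and grips with 20 to 120 N. Pads are 22 mm wide; open, the fingers measure 114 mm over their backs; the gripper's body (76 mm by 85 mm) begins 54 mm behind the grasp point. The pads swing forward as they close: fully open they stand 13 mm farther back than shut.
Start: joints at [1.23, 0.417, -0.01, 1.614, 0.005, 1.111, -0.053], TCP at [0.184, -0.597, 0.239] pointing down, gripper open.
Joint ranges: [-2.81, 2.81], [-0.39, 2.02], [-1.27, 1.25], [0.06, 2.57], [-1.19, 4.33], [0.19, 2], [-2.82, 2.82]. Speed limits (rad/s): [1.89, 1.89, 2.39, 2.39, 3.01, 3.01, 3.01].

INTERFACE

Orientations are given as a rotation vector (axis times angle).
In Python, from plant import env, optics gives the robot as it stands.
- The arm moves only by the tool apply_moves, never from a script. Its argument "steps" is text: rows parted by semicolons, each of 5 numbers parted by spaces: the opening, from 0 (shut) to 1 (fully open), then the shift along the tool's x, y, z in units of 50 mm (1.0 is 50 mm), then the turn about the tool's z in units of 6 degrees (1.0 is 6 degrees). In form: hand x y z twist; .... A call has 1 to 12 rows; each row shifts and turns the commanded pose from where the row before left it, along the tool's axes as they then stand; what a row does not reach is not made up. A row lasts 1/8 s, in which the tool goes at most 62.5 mm and 10.7 degrees, less where a joint would pass 70% of its speed; a pose out of reach is approached as far as the arm can. A call is refused whole if a number of a shift passes 1 or a number of a turn 1, either way. A call with a gripper value outside its range is refused whole. The fingers move at their own pace and stop on an object; "force" is the grip in N (left out, the last holds). Time passes only in rows, so rows that do not move let the fingers close. It gives the time, the measured TCP pose, the force, the opening and the grip force at its end, in the units of the state.
- env.get_obs(): the state, without advancing time (a new reading comes with each control period).
- optics.snapshot(name): name is "scene" or "top" or "wrist"; returns the picture (384x512x3 uint8, red, green, blue); there is no depth.
- optics.calibration(name): a dict with "fx", "fy", "cx", "cy" (pixels), "k1" (the pictures are not rectified: a ray, as slopes to the right and down, at radius r is drawn at 1 + k1 r^2 times it, then the intrinsics apply), "world_from_camera" (4x4, takes a point from camera to world coordinates). Camera axes: x right, y up, looking along -z (the intrinsics and any distortion apply to the point x, -y, -z); pixel columns grow to the right and rows downward; lengths in m; the calibration is good to about 2 mm. A picture is of the moment at which its call begins: read the wrist's pose just before it. calibration takes no time and is no camera call; for the wrist camera it gives the pose at the moment of the call.
- env.hand_in(): hands the job in; it is judged then, once.
Trained networks look in the newest picture that a camera, given by its name, has taken for a name from the list of things; names that differ only in an ending like _2 or _b are one class to them, and where a whole thing is asked for, a point or a joint stands for the part that bears it (a point fixed in the world has none). Each returns a list of dicts, best first, with "score" (0 to 1); they miss things now and then, are a little off and sometimes report something else, mostly with a low value. They report only what shows in the picture. A call takes as long as a camera call. They do not tell look-alikes from the thing itself.
- optics.find_in(camera, target): "location" ([column, row] in pixels, amid what is visible of it).
- optics.silhouettes(camera, target): "pixels" (384x512 bool, what is visible of it) and "location" ([column, row] in pixels, amid what is visible of it).
The state is a dict: "time": time; "q": joint angles; "dq": joint speeds; "effort": joint torques, N m; "tool_pos": TCP position; "tool_rot": TCP orientation; "wrist_force": force on the tool from outside, world axes, zero at the start; "torque": the same for the moment, N m; "finger_gap": opening from 0.0 (shut) to 1.0 (fully open); "gripper_force": force on a finger pad.
Only numpy, scipy, OpenCV 4.12 (cv2) and the standard library are available. Lean on these libraries where they do the work, as an engineer would, in place of code of your own. Each camera call takes 0.05 s, during which the arm holds its last target. There are 200 camera calls.

## Working session

There is one attempt and no reset: what is moved stays moved. The work goes in short steps, Python scripts to look and compute and a tool call to move; the robot and the scene stay as the last step left them, time stands still between calls to the robot, and variables do not carry over. Pictures are saved under pics/ and viewed, at most 14 in all, crops included, and the job is handed in when it is done.

Besides the shell and the picture viewer there is one more tool, called after ">>>" by a JSON object that holds its "api" and its "payload". apply_moves: Moves the arm, as the interface text tells. Its arguments: {"type":"object","properties":{"steps":{"type":"string"},"force":{"type":"number"}},"required":["steps"]}

```bash
mkdir -p pics; ls; python3 - <<'E'
from plant import env, optics
import cv2
o=env.get_obs();print({k:o[k] for k in('time','tool_pos','tool_rot','finger_gap')})
for n in('scene','top'):
    cv2.imwrite(f'pics/{n}0.png',optics.snapshot(n)[:,:,::-1]); c=optics.calibration(n);print(n,c)
E
```

```text
pics
{'time': 0.0, 'tool_pos': array([ 0.1838842 , -0.59698727,  0.23865953]), 'tool_rot': array([-3.10542284e+00, -4.67376615e-01,  3.86824559e-04]), 'finger_gap': 1.0043727017574762}
scene {'fx': 381.45451095326035, 'fy': 381.45451095326035, 'cx': 258.7500794122824, 'cy': 188.6083555852717, 'k1': 0.035031752934933665, 'world_from_camera': array([[ 0.45344661, -0.61070346,  0.64917444,  1.3112392 ],
       [ 0.89116298,  0.32263192, -0.31896266, -0.49447024],
       [-0.0146528 ,  0.72315277,  0.69053267,  0.92242498],
       [ 0.        ,  0.        ,  0.        ,  1.        ]])}
top {'fx': 452.22460384315366, 'fy': 452.22460384315366, 'cx': 261.3052021714009, 'cy': 196.83554644444942, 'k1': -0.019127485404782114, 'world_from_camera': array([[-0.01878349,  0.99462181, -0.10185599,  0.33709866],
       [-0.99973593, -0.01733529,  0.0150847 , -0.0823668 ],
       [ 0.01323787,  0.10211243,  0.99468478,  1.60097434],
       [ 0.        ,  0.        ,  0.        ,  1.        ]])}
```

View pics/scene0.png

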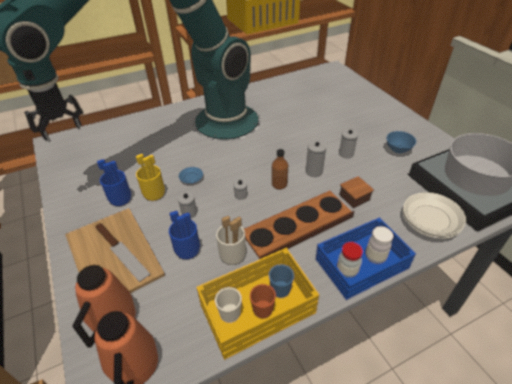

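View pics/top0.png

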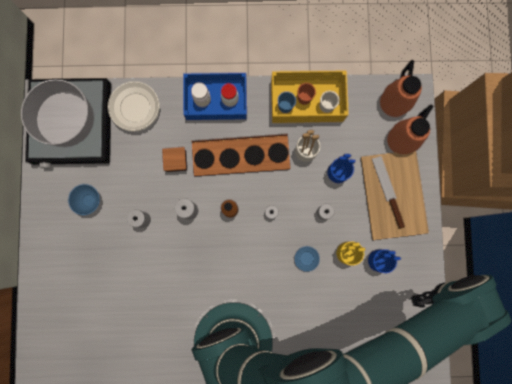

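```bash
cat > h.py <<'E'
from plant import env, optics
import numpy as np, cv2
def px(cam,p,c=None):
    c=c or optics.calibration(cam);T=np.linalg.inv(c['world_from_camera']);q=T[:3,:3]@np.array(p)+T[:3,3]
    u,v=q[0]/-q[2],-q[1]/-q[2];f=1+c['k1']*(u*u+v*v)
    return np.array([c['cx']+c['fx']*u*f,c['cy']+c['fy']*v*f])
def at(cam,uv,z,c=None):
    c=c or optics.calibration(cam);T=c['world_from_camera']
    d=(np.array(uv)-[c['cx'],c['cy']])/[c['fx'],c['fy']];s=d.copy()
    for _ in range(20): s=d/(1+c['k1']*(s@s))
    r=T[:3,:3]@[s[0],-s[1],-1];return T[:3,3]+r*(z-T[2,3])/r[2]
E
python3 - <<'E'
from h import *
H=dict(canister_q=.06,canister_s=.049,canister_p=.038,canister_r=.028,pad_a=.023,spoon_pot=.05,sauce_bottle=.075)
np.set_printoptions(precision=3,suppress=True)
for cam in('top','scene'):
  for t,z in H.items():
    for r in optics.find_in(cam,t): print(cam,t,round(r['score'],2),np.round(r['location']),at(cam,r['location'],z))
E
```

```text
top canister_q 0.77 [185. 210.] [0.456 0.156 0.06 ]
top canister_q 0.56 [271. 213.] [ 0.438 -0.139  0.06 ]
top canister_q 0.49 [324. 213.] [ 0.435 -0.318  0.06 ]
top canister_s 0.77 [185. 210.] [0.457 0.157 0.049]
top canister_s 0.56 [271. 213.] [ 0.439 -0.14   0.049]
top canister_s 0.49 [324. 213.] [ 0.436 -0.32   0.049]
top canister_p 0.77 [185. 210.] [0.458 0.159 0.038]
top canister_p 0.56 [271. 213.] [ 0.44  -0.14   0.038]
top canister_p 0.49 [324. 213.] [ 0.437 -0.321  0.038]
top canister_r 0.77 [185. 210.] [0.458 0.161 0.028]
top canister_r 0.56 [271. 213.] [ 0.441 -0.14   0.028]
top canister_r 0.49 [324. 213.] [ 0.437 -0.323  0.028]
top pad_a 0.91 [202. 161.] [0.63  0.101 0.023]
top pad_a 0.88 [230. 161.] [0.629 0.003 0.023]
top pad_a 0.81 [279. 152.] [ 0.659 -0.171  0.023]
top pad_a 0.67 [254. 158.] [ 0.638 -0.083  0.023]
top pad_a 0.61 [186. 210.] [0.455 0.157 0.023]
top spoon_pot 0.97 [350. 254.] [ 0.295 -0.406  0.05 ]
top spoon_pot 0.91 [382. 260.] [ 0.272 -0.514  0.05 ]
top spoon_pot 0.71 [343. 168.] [ 0.592 -0.391  0.05 ]
top spoon_pot 0.58 [309. 145.] [ 0.674 -0.275  0.
[... 830 characters left out ...]
028]
scene canister_r 0.82 [317. 160.] [0.435 0.175 0.028]
scene canister_r 0.69 [238. 190.] [ 0.444 -0.145  0.028]
scene canister_r 0.68 [347. 144.] [0.407 0.329 0.028]
scene pad_a 0.92 [284. 226.] [ 0.652 -0.087  0.023]
scene pad_a 0.88 [332. 201.] [0.632 0.108 0.023]
scene pad_a 0.63 [305. 213.] [0.636 0.001 0.023]
scene pad_a 0.56 [315. 158.] [0.419 0.18  0.023]
scene pad_a 0.55 [258. 235.] [ 0.646 -0.174  0.023]
scene spoon_pot 0.88 [114. 182.] [ 0.235 -0.511  0.05 ]
scene spoon_pot 0.72 [186. 237.] [ 0.575 -0.372  0.05 ]
scene spoon_pot 0.68 [150. 179.] [ 0.276 -0.397  0.05 ]
scene spoon_pot 0.57 [234. 241.] [ 0.653 -0.254  0.05 ]
scene sauce_bottle 0.96 [280. 168.] [0.458 0.007 0.075]
```

The top view shows the canisters at about (185,210), (138,219), (271,213) and (325,212). The bottle is at (230,208). The pads run from (204,158) to (279,153), with the white pot at (309,145) at the right end and the salt box at (174,159) at the left end. The blue and yellow pots at (341,169), (350,254) and (382,260) are the look-alikes. I'll refine the positions and confirm in one crop.

```bash
python3 - <<'E'
from h import *
np.set_printoptions(precision=4,suppress=True)
im=optics.snapshot('top'); g=im.max(2).astype(float)
def blob(uv,w,thr):
    u,v=map(round,uv); s=g[v-w:v+w+1,u-w:u+w+1]; m=np.clip(thr-s,0,None)
    n,l,st,ce=cv2.connectedComponentsWithStats((m>0).astype(np.uint8)); k=l[w-3:w+4,w-3:w+4]; k=np.bincount(k[k>0]).argmax()
    m=m*(l==k) if w<10 else (l==k)*1.
    y,x=np.mgrid[-w:w+1,-w:w+1]; return np.array([u+(m*x).sum()/m.sum(),v+(m*y).sum()/m.sum()]),st[k][4]
for n,uv,z in(('q',(185,210),.13),('s',(138,219),.107),('p',(325,212),.085),('r',(271,213),.065)):
    b,a=blob(uv,5,105); print(n,b,a,at('top',b,z))
for uv in((204,158),(230,157),(254,154),(279,153)):
    b,a=blob(uv,14,70); print('pad',b,a,at('top',b,.023))
a=cv2.resize(im[120:250,110:370],None,fx=3,fy=3,interpolation=cv2.INTER_CUBIC)
s=optics.snapshot('scene'); b=cv2.resize(s[110:270,160:370],(520,396))
cv2.imwrite('pics/c1.png',cv2.copyMakeBorder(a,0,0,0,0,0)[:,:,::-1]); cv2.imwrite('pics/c2.png',b[:,:,::-1])
E
```

```text
q [183.4127 207.5308] 16 [0.4571 0.1496 0.13  ]
s [134.7237 217.976 ] 18 [0.4273 0.3138 0.107 ]
p [326.3879 210.9755] 16 [ 0.4407 -0.3236  0.085 ]
r [271.165  211.5076] 14 [ 0.4436 -0.1383  0.065 ]
pad [203.8286 158.5071] 280 [0.6384 0.0943 0.023 ]
pad [229.1544 157.9368] 285 [0.6389 0.0048 0.023 ]
pad [253.892 154.892] 287 [ 0.6484 -0.0828  0.023 ]
pad [277.7289 152.4577] 284 [ 0.6558 -0.1675  0.023 ]
```

View pics/c1.png

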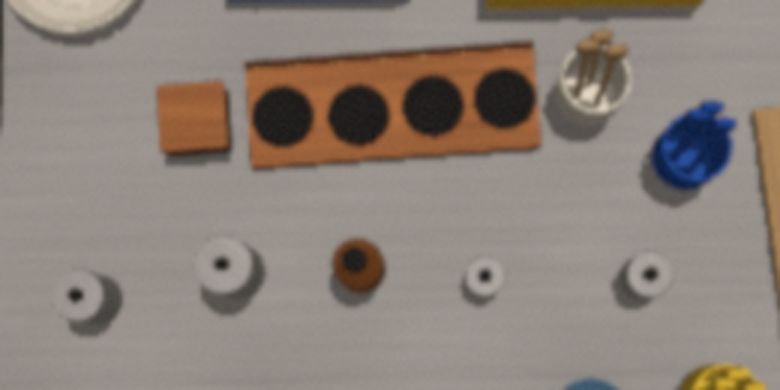

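View pics/c2.png

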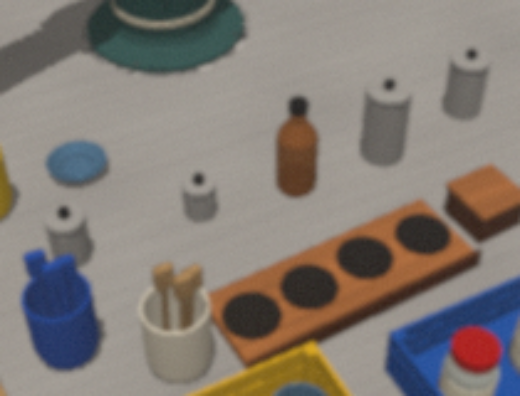

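The crops confirm it: q is at (183,207), s at (135,218), p at (326,211) and r at (271,211). The white pot is at the right (−y) end, so left to right (+y to −y) the pads get r, p, s, q. I'll place the shortest first so the gripper body clears its neighbours.

```bash
cat >> h.py <<'E'
from scipy.spatial.transform import Rotation as R
def plan(n,tgt,yaw=90):
    o=env.get_obs();M=R.from_rotvec(o['tool_rot']);p=o['tool_pos'];x=M.as_matrix()[:,0]
    ps=np.degrees(np.arctan2(x[1],x[0]));tw=-(yaw-ps);d=(np.array(tgt)-p)/n
    print('t',o['time'],'pos',np.round(p,4),'yaw',round(ps,2),'tilt',np.round(M.as_matrix()[:,2],3),'q7',round(o['q'][6],2),'gap',round(o['finger_gap'],3))
    for i in range(n):
        s=(M*R.from_euler('z',tw*i/n,degrees=True)).inv().apply(d)/.05
        print(*np.round(s,3),round(tw/n/6,3),end='; ')
    print()
E
python3 - <<'E'
from h import *
plan(12,(.4436,-.1383,.239),88.5)
E
```

```text
t 0.9 pos [ 0.184  -0.5973  0.2393] yaw 17.12 tilt [-0.  0. -1.] q7 -0.05 gap 1.0
0.639 -0.604 0.0 -0.991; 0.698 -0.534 0.0 -0.991; 0.749 -0.459 0.0 -0.991; 0.793 -0.379 0.0 -0.991; 0.828 -0.295 0.0 -0.991; 0.854 -0.207 0.0 -0.991; 0.871 -0.118 0.0 -0.991; 0.878 -0.027 0.0 -0.991; 0.877 0.064 0.0 -0.991; 0.865 0.155 0.0 -0.991; 0.844 0.244 0.0 -0.991; 0.815 0.33 0.0 -0.991;
```

>>> {"api": "apply_moves", "payload": {"steps": "1 0.64 -0.6 0 -0.99;1 0.7 -0.53 0 -0.99;1 0.75 -0.46 0 -0.99;1 0.79 -0.38 0 -0.99;1 0.83 -0.3 0 -0.99;1 0.85 -0.21 0 -0.99;1 0.87 -0.12 0 -0.99;1 0.88 -0.03 0 -0.99;1 0.88 0.06 0 -0.99;1 0.87 0.15 0 -0.99;1 0.84 0.24 0 -0.99;1 0.82 0.33 0 -0.99", "force": 50}}

```text
time: 2.4
tool_pos: [0.4437, -0.1366, 0.2395]
tool_rot: [2.248, 2.193, 0.0]
wrist_force: [0.4, -0.6, 0.3]
finger_gap: 0.997
gripper_force: 0.0
```

```bash
python3 - <<'E'
from h import *
im=optics.snapshot('wrist');c=optics.calibration('wrist')
print(c['fx'],np.round(c['world_from_camera'],3))
b=im.copy()
for p in((.4436,-.1383,.067),(.4436,-.1383,.055)): 
    u=px('wrist',p,c); print(u); cv2.drawMarker(b,tuple(int(v) for v in u),(255,0,0),0,8)
for k in range(0,360,10):
    a=np.radians(k);u=px('wrist',(.4436+.023*np.cos(a),-.1383+.023*np.sin(a),.055),c);cv2.circle(b,tuple(int(round(v)) for v in u),1,(255,0,0),-1)
cv2.imwrite('pics/w1.png',b[:,:,::-1])
plan(6,(.4436,-.1383,.026),90)
E
```

```text
284.649223099257 [[ 1.     0.014  0.003  0.446]
 [-0.015  0.948  0.317 -0.049]
 [ 0.002 -0.317  0.948  0.375]
 [ 0.     0.     0.     1.   ]]
[254.9659325 183.4683653]
[255.00276489 180.59407628]
t 2.45 pos [ 0.446  -0.1315  0.2398] yaw 89.21 tilt [ 0.002  0.001 -1.   ] q7 0.12 gap 0.998
-0.023 -0.009 0.713 -0.022; -0.023 -0.009 0.713 -0.022; -0.023 -0.009 0.713 -0.022; -0.023 -0.009 0.713 -0.022; -0.023 -0.009 0.713 -0.022; -0.023 -0.009 0.713 -0.022;
```

View pics/w1.png

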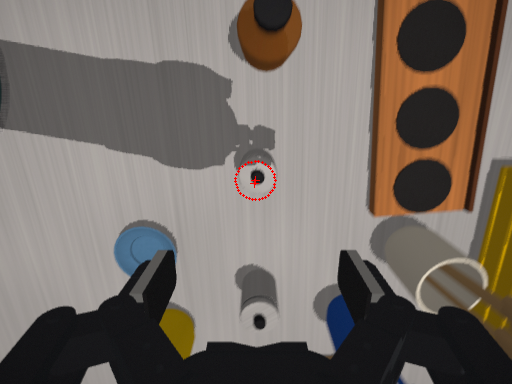

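The wrist view shows r's knob at (258,177), about 3 px from its prediction at (255,183). The arm was still settling, so I'll let it settle and re-measure.

>>> {"api": "apply_moves", "payload": {"steps": "1 0 0 0 0;1 0 0 0 0;1 0 0 0 0"}}

```text
time: 2.82
tool_pos: [0.4428, -0.1386, 0.2393]
tool_rot: [2.254, 2.188, -0.0]
wrist_force: [-0.9, -0.2, -0.1]
finger_gap: 1.001
gripper_force: 0.0
```

```bash
cat >> h.py <<'E'
def wblob(im,c,p,w=9,thr=70,r=None):
    "refine dark blob near predicted world point p using wrist image"
    g=im.max(2); u,v=np.round(px('wrist',p,c)).astype(int)
    s=g[v-w:v+w+1,u-w:u+w+1]<thr; n,l,st,ce=cv2.connectedComponentsWithStats(s.astype(np.uint8))
    k=1+st[1:,4].argmax(); return ce[k]+[u-w,v-w],st[k]
E
python3 - <<'E'
from h import *
c=optics.calibration('wrist');im=optics.snapshot('wrist')
b,st=wblob(im,c,(.4436,-.1383,.067)); print(px('wrist',(.4436,-.1383,.067),c),b,st,at('wrist',b,.063,c))
for p in((.6384,.0943),(.6389,.0048),(.6484,-.0828),(.6558,-.1675)):
    try:
        b,st=wblob(im,c,(*p,.023),42); print(p,b,st,at('wrist',b,.023,c))
    except Exception as e: print(e)
plan(5,(.4436,-.1383,.026),90)
E
```

```text
bash:   603 Segmentation fault         python3 - <<'E'
from h import *
c=optics.calibration('wrist');im=optics.snapshot('wrist')
b,st=wblob(im,c,(.4436,-.1383,.067)); print(px('wrist',(.4436,-.1383,.067),c),b,st,at('wrist',b,.063,c))
for p in((.6384,.0943),(.6389,.0048),(.6484,-.0828),(.6558,-.1675)):
    try:
        b,st=wblob(im,c,(*p,.023),42); print(p,b,st,at('wrist',b,.023,c))
    except Exception as e: print(e)
plan(5,(.4436,-.1383,.026),90)
E
```

```bash
python3 -u - <<'E'
from h import *
c=optics.calibration('wrist');im=optics.snapshot('wrist')
b,st=wblob(im,c,(.4436,-.1383,.067)); print(px('wrist',(.4436,-.1383,.067),c),b,st,at('wrist',b,.063,c))
for p in((.6389,.0048),(.6484,-.0828),(.6558,-.1675)):
    u=px('wrist',(*p,.023),c);print(p,u)
    b,st=wblob(im,c,(*p,.023),35); print(b,st,at('wrist',b,.023,c))
plan(5,(.4436,-.1383,.026),90)
E
```

```text
[258.0160998  177.36272957] [257.34640523 176.22222222] [  2   2  14  14 153] [ 0.44287011 -0.13802199  0.063     ]
(0.6389, 0.0048) [432.34602207  35.32602379]
[431.46079183  34.43218391] [   0    0   69   71 3915] [0.63778795 0.00570277 0.023     ]
(0.6484, -0.0828) [428.10783905 117.75599418]
[427.67830343 116.81859706] [   3    3   64   63 3065] [ 0.64771422 -0.08169833  0.023     ]
(0.6558, -0.1675) [423.25722978 185.58342345]
[422.57542129 184.67077682] [   6    7   58   54 2433] [ 0.6547336  -0.16624238  0.023     ]
t 2.925 pos [ 0.4429 -0.1384  0.2393] yaw 88.32 tilt [-0. -0. -1.] q7 0.12 gap 1.001
0.0 0.003 0.853 -0.056; 0.0 0.003 0.853 -0.056; 0.0 0.003 0.853 -0.056; 0.0 0.003 0.853 -0.056; 0.0 0.003 0.853 -0.056;
```

The wrist and top measurements agree to about 1 mm. Grasping r.

>>> {"api": "apply_moves", "payload": {"steps": "1 0 0 0.75 -0.28;1 0 0 0.9 0;1 0 0 0.9 0;1 0 0 0.9 0;1 0 0 0.5 0;1 0 0 0.3 0;1 0 0 0 0;0 0 0 0 0;0 0 0 0 0;0 0 0 0 0;0 0 0 0 0;0 0 0 0 0", "force": 50}}

```text
time: 4.42
tool_pos: [0.4436, -0.138, 0.0277]
tool_rot: [2.219, 2.222, 0.0]
wrist_force: [-3.1, 1.1, 14.9]
finger_gap: 0.526
gripper_force: 49.0
```

>>> {"api": "apply_moves", "payload": {"steps": "0 0 0 -0.7 0;0 0 0.6 -0.7 0;0 0 0.7 -0.7 0;0 0.4 0.7 -0.7 0;0 0.7 0.7 0 0;0 0.8 0.7 0 0;0 0.8 0.48 0 0;0 0.8 0 0 0;0 0.7 0 0 0;0 0.45 0 0.3 0;0 0 0 0.7 0;0 0 0 0 0"}}

```text
time: 5.92
tool_pos: [0.6354, 0.0947, 0.1151]
tool_rot: [-2.218, -2.222, 0.005]
wrist_force: [0.6, 0.2, -1.4]
finger_gap: 0.523
gripper_force: 51.9
```

```bash
python3 -u - <<'E'
from h import *
plan(1,(.6378,.0945,.0517),90)
E
```

```text
t 5.925 pos [0.6354 0.0947 0.1151] yaw 90.1 tilt [-0.004 -0.001 -1.   ] q7 -0.46 gap 0.523
-0.002 0.054 1.267 0.016;
```

>>> {"api": "apply_moves", "payload": {"steps": "0 0 0 0.5 0;0 0 0 0.4 0;0 0 0 0.2 0;0 0 0 0 0;0 0 0 0 0"}}

```text
time: 6.55
tool_pos: [0.6372, 0.0951, 0.0626]
tool_rot: [2.22, 2.223, 0.001]
wrist_force: [-1.0, 0.1, -1.2]
finger_gap: 0.526
gripper_force: 51.9
```

```bash
python3 -u - <<'E'
from h import *
plan(1,(.6378,.0945,.0517),90)
E
```

```text
t 6.55 pos [0.6372 0.0951 0.0626] yaw 90.08 tilt [ 0.001  0.    -1.   ] q7 -0.49 gap 0.526
-0.012 0.012 0.218 0.013;
```

>>> {"api": "apply_moves", "payload": {"steps": "0 0 0 0.12 0;0 0 0 0.1 0;0 0 0 0 0;1 0 0 0 0;1 0 0 0 0;1 0 0 0 0;1 0 0 0 0;1 0 0 -0.5 0;1 0 0 -0.8 0;1 0 0 -0.8 0;1 -0.5 -0.4 -0.8 0;1 -0.8 -0.5 -0.7 0"}}

```text
time: 8.05
tool_pos: [0.5914, 0.0304, 0.2321]
tool_rot: [-2.218, -2.225, -0.001]
wrist_force: [1.0, -1.8, 0.3]
finger_gap: 1.002
gripper_force: 0.0
```

```bash
python3 -u - <<'E'
from h import *
plan(9,(.4407,-.3236,.23),90)
E
```

```text
t 8.05 pos [0.5914 0.0304 0.2321] yaw 90.2 tilt [ 0.001  0.001 -1.   ] q7 -0.29 gap 1.002
-0.785 -0.338 0.004 0.004; -0.786 -0.337 0.004 0.004; -0.786 -0.337 0.004 0.004; -0.786 -0.337 0.004 0.004; -0.786 -0.336 0.004 0.004; -0.786 -0.336 0.004 0.004; -0.786 -0.336 0.004 0.004; -0.786 -0.336 0.004 0.004; -0.787 -0.335 0.004 0.004;
```

>>> {"api": "apply_moves", "payload": {"steps": "1 -0.8 -0.34 0 0;1 -0.8 -0.34 0 0;1 -0.8 -0.34 0 0;1 -0.8 -0.34 0 0;1 -0.8 -0.34 0 0;1 -0.8 -0.34 0 0;1 -0.8 -0.34 0 0;1 -0.8 -0.34 0 0;1 -0.66 -0.33 0 0;1 0 0 0 0;1 0 0 0 0;1 0 0 0 0"}}

```text
time: 9.55
tool_pos: [0.4404, -0.3223, 0.2308]
tool_rot: [-2.218, -2.225, -0.0]
wrist_force: [-1.2, -0.3, -0.1]
finger_gap: 0.997
gripper_force: 0.0
```

```bash
python3 -u - <<'E'
from h import *
c=optics.calibration('wrist');im=optics.snapshot('wrist')
b,st=wblob(im,c,(.4407,-.3236,.083)); print(px('wrist',(.4407,-.3236,.083),c),b,st,at('wrist',b,.083,c))
plan(1,(.4407,-.3236,.046),90)
# check r on pad from top
im=optics.snapshot('top');cv2.imwrite('pics/t2.png',cv2.resize(im[120:190,160:330],None,fx=4,fy=4)[:,:,::-1])
u=px('top',(.638,.0945,.084)).round().astype(int);s=im.max(2)[u[1]-5:u[1]+6,u[0]-5:u[0]+6];print(u);print(s)
E
```

```text
[257.56829331 184.93905061] [257.11052632 185.35263158] [  1   2  15  16 190] [ 0.44022676 -0.32404824  0.083     ]
t 9.6 pos [ 0.4403 -0.3224  0.2308] yaw 90.16 tilt [ 0.  0. -1.] q7 0.46 gap 1.003
-0.024 0.007 3.697 0.027; 
[202 155]
[[152 133 131 140 142 141 138 130 111  86  68]
 [138 134 151 162 165 165 165 161 151 129  93]
 [136 151 164 168 163 163 167 171 170 161 132]
 [149 166 166 155 136 133 148 166 176 172 157]
 [158 168 157 123  89  85 110 144 170 179 170]
 [163 168 149  94  49  47  73 122 167 179 176]
 [165 169 149  88  44  34  64 119 165 180 176]
 [165 168 152 109  72  65  93 135 171 179 175]
 [161 170 164 146 128 118 142 164 176 178 171]
 [148 166 170 166 164 159 169 176 178 174 158]
 [121 154 166 172 173 174 177 178 172 160 135]]
```

>>> {"api": "apply_moves", "payload": {"steps": "1 -0.03 0 0.8 0;1 0 0 0.9 0;1 0 0 0.9 0;1 0 0 0.7 0;1 0 0 0.4 0;1 0 0 0 0;0 0 0 0 0;0 0 0 0 0;0 0 0 0 0;0 0 0 0 0;0 0 0 0 0;0 0 0 -0.2 0"}}

```text
time: 11.15
tool_pos: [0.4398, -0.3247, 0.0563]
tool_rot: [-2.22, -2.223, 0.0]
wrist_force: [0.5, 0.1, -2.3]
finger_gap: 0.599
gripper_force: 52.3
```

```bash
python3 -u - <<'E'
from h import *
plan(1,(.6386,.0052,.2),90)
E
```

```text
t 11.15 pos [ 0.4398 -0.3247  0.0563] yaw 90.08 tilt [-0.  0. -1.] q7 0.35 gap 0.599
6.593 3.986 -2.874 0.013;
```

>>> {"api": "apply_moves", "payload": {"steps": "0 0 0 -0.72 0;0 0 0 -0.72 0;0 0.5 0.3 -0.72 0;0 0.7 0.45 -0.72 0;0 0.75 0.45 0 0;0 0.75 0.45 0 0;0 0.75 0.45 0 0;0 0.75 0.45 0 0;0 0.75 0.45 0 0;0 0.75 0.45 0 0;0 0.75 0.45 0 0;0 0.14 0.09 0 0"}}

```text
time: 12.65
tool_pos: [0.6395, 0.0085, 0.2006]
tool_rot: [-2.215, -2.227, -0.002]
wrist_force: [-0.5, -0.0, -1.2]
finger_gap: 0.592
gripper_force: 52.9
```

>>> {"api": "apply_moves", "payload": {"steps": "0 0 0 0.3 0;0 0 0 0.7 0;0 0 0 0.8 0;0 0 0 0.4 0;0 0 0 0.2 0;0 0 0 0 0;0 0 0 0 0"}}

```text
time: 13.52
tool_pos: [0.6395, 0.005, 0.081]
tool_rot: [2.219, 2.222, 0.002]
wrist_force: [0.8, 0.1, -1.7]
finger_gap: 0.598
gripper_force: 52.8
```

```bash
python3 -u - <<'E'
from h import *
plan(1,(.6386,.0052,.069),90)
E
```

```text
t 13.525 pos [0.6395 0.005  0.081 ] yaw 90.07 tilt [ 0.002 -0.    -1.   ] q7 -0.32 gap 0.598
0.005 -0.019 0.24 0.012;
```

>>> {"api": "apply_moves", "payload": {"steps": "0 0 -0.02 0.13 0;0 0 0 0.1 0;0 0 0 0 0;1 0 0 0 0;1 0 0 0 0;1 0 0 0 0;1 0 0 -0.3 0;1 0 0 -0.7 0;1 0 0 -0.8 0;1 0 0 -0.8 0;1 0.4 -0.3 -0.8 0;1 0.6 -0.4 0 0"}}

```text
time: 15.02
tool_pos: [0.6038, 0.0553, 0.2424]
tool_rot: [2.219, 2.219, 0.006]
wrist_force: [0.8, 0.3, -0.3]
finger_gap: 0.999
gripper_force: 0.0
```

>>> {"api": "apply_moves", "payload": {"steps": "1 0.6 -0.4 0 0;1 0.6 -0.4 0 0;1 0.6 -0.4 0 0;1 0.6 -0.4 0 0;1 0.6 -0.4 0 0;1 0.6 -0.4 0 0;1 0.6 -0.4 0 0;1 0.6 -0.4 0 0;1 0.37 -0.33 0 0;1 0 0 0 0;1 0 0 0 0;1 0 0 0 0"}}

```text
time: 16.52
tool_pos: [0.4266, 0.3125, 0.2385]
tool_rot: [2.221, 2.221, 0.0]
wrist_force: [-0.3, -0.9, -0.1]
finger_gap: 1.0
gripper_force: 0.0
```

```bash
python3 -u - <<'E'
from h import *
c=optics.calibration('wrist');im=optics.snapshot('wrist')
b,st=wblob(im,c,(.4273,.3138,.105)); print(px('wrist',(.4273,.3138,.105),c),b,st,at('wrist',b,.105,c))
cv2.imwrite('pics/w2.png',im[:,:,::-1])
plan(1,(.4273,.3138,.066),90)
im=optics.snapshot('top');u=px('top',(.6386,.0052,.105)).round().astype(int);s=im.max(2)[u[1]-5:u[1]+6,u[0]-5:u[0]+6];print(u);print(s)
E
```

```text
[258.04486849 186.54320932] [257.64  184.865] [  1   0  16  15 200] [0.42689983 0.31552527 0.105     ]
t 16.575 pos [0.4265 0.3126 0.2384] yaw 90.01 tilt [ 0. -0. -1.] q7 -0.88 gap 1.001
0.025 0.015 3.448 0.001; 
[228 153]
[[164 164 165 166 169 170 173 171 166 160 156]
 [165 166 166 168 169 173 173 175 172 167 155]
 [166 169 167 166 164 163 169 172 173 172 162]
 [165 167 163 151 133 132 148 165 173 173 170]
 [166 167 154 118  87  84 110 143 168 174 172]
 [167 163 145  90  48  50  78 127 167 175 176]
 [168 166 143  84  39  40  71 123 165 174 176]
 [169 166 149 103  73  73 101 143 168 175 177]
 [172 169 160 143 131 127 144 163 173 174 174]
 [170 169 168 165 161 161 166 170 172 174 171]
 [164 170 171 170 171 171 174 172 172 170 160]]
```

>>> {"api": "apply_moves", "payload": {"steps": "1 0.05 0.01 0.8 0;1 0 0 0.9 0;1 0 0 0.9 0;1 0 0 0.6 0;1 0 0 0.25 0;1 0 0 0 0;0 0 0 0 0;0 0 0 0 0;0 0 0 0 0;0 0 0 0 0;0 0 0 0 0;0 0 0 -0.2 0"}}

```text
time: 18.12
tool_pos: [0.4264, 0.3156, 0.0764]
tool_rot: [2.22, 2.223, -0.0]
wrist_force: [1.0, -0.1, -2.6]
finger_gap: 0.661
gripper_force: 53.5
```

```bash
python3 -u - <<'E'
from h import *
plan(1,(.648,-.0822,.2),90)
E
```

```text
t 18.125 pos [0.4264 0.3156 0.0764] yaw 90.08 tilt [-0. -0. -1.] q7 -1.04 gap 0.661
-7.963 4.42 -2.472 0.013;
```

>>> {"api": "apply_moves", "payload": {"steps": "0 0 0 -0.8 0;0 0 0 -0.8 0;0 -0.4 0.2 -0.8 0;0 -0.6 0.35 -0.8 0;0 -0.7 0.4 0 0;0 -0.7 0.4 0 0;0 -0.7 0.4 0 0;0 -0.7 0.4 0 0;0 -0.7 0.4 0 0;0 -0.7 0.4 0 0;0 -0.7 0.4 0 0;0 -0.7 0.4 0 0"}}

```text
time: 19.62
tool_pos: [0.6148, -0.0151, 0.2368]
tool_rot: [2.219, 2.223, 0.001]
wrist_force: [0.3, 0.5, -1.6]
finger_gap: 0.667
gripper_force: 54.4
```

>>> {"api": "apply_moves", "payload": {"steps": "0 -0.7 0.4 0 0;0 -0.46 0.2 0 0;0 -0.2 0.07 0 0;0 0 0 0.3 0;0 0 0 0.7 0;0 0 0 0.8 0;0 0 0 0.6 0;0 0 0 0.3 0;0 0 0 0 0;0 0 0 0 0"}}

```text
time: 20.88
tool_pos: [0.6486, -0.0816, 0.102]
tool_rot: [2.219, 2.223, 0.002]
wrist_force: [0.0, 0.5, -0.2]
finger_gap: 0.668
gripper_force: 54.3
```

```bash
python3 -u - <<'E'
from h import *
plan(1,(.648,-.0822,.0897),90)
E
```

```text
t 20.875 pos [ 0.6486 -0.0816  0.102 ] yaw 90.11 tilt [ 0.002  0.    -1.   ] q7 -0.17 gap 0.668
-0.013 -0.013 0.246 0.018;
```

>>> {"api": "apply_moves", "payload": {"steps": "0 -0.01 -0.01 0.13 0;0 0 0 0.1 0;0 0 0 0 0;1 0 0 0 0;1 0 0 0 0;1 0 0 0 0;1 0 0 -0.3 0;1 0 0 -0.7 0;1 0 0 -0.8 0;1 0 0 -0.8 0;1 0.4 -0.3 -0.8 0;1 0.6 -0.5 0 0"}}

```text
time: 22.38
tool_pos: [0.6084, -0.0322, 0.2632]
tool_rot: [2.218, 2.219, 0.006]
wrist_force: [-0.1, 1.3, -0.9]
finger_gap: 0.999
gripper_force: 0.0
```

>>> {"api": "apply_moves", "payload": {"steps": "1 0.6 -0.5 0 0;1 0.6 -0.5 0 0;1 0.6 -0.5 0 0;1 0.6 -0.5 0 0;1 0.6 -0.5 0 0;1 0.45 -0.4 0 0;1 0.18 -0.12 0 0;1 0 0 0 0;1 0 0 0 0;1 0 0 0 0"}}

```text
time: 23.62
tool_pos: [0.4567, 0.1481, 0.2592]
tool_rot: [-2.221, -2.221, 0.0]
wrist_force: [-0.7, 0.4, -0.8]
finger_gap: 1.002
gripper_force: 0.0
```

```bash
python3 -u - <<'E'
from h import *
c=optics.calibration('wrist');im=optics.snapshot('wrist')
b,st=wblob(im,c,(.4571,.1496,.128)); print(px('wrist',(.4571,.1496,.128),c),b,st,at('wrist',b,.128,c))
plan(1,(.4571,.1496,.087),90)
im=optics.snapshot('top');u=px('top',(.648,-.0822,.127)).round().astype(int);s=im.max(2)[u[1]-4:u[1]+5,u[0]-4:u[0]+5];print(u);print(s)
E
```

```text
[257.86273866 187.0378753 ] [256.93809524 185.6       ] [  0   0  16  17 210] [0.45619573 0.15106776 0.128     ]
t 23.675 pos [0.4566 0.1482 0.2592] yaw 90.02 tilt [-0.  0. -1.] q7 -0.49 gap 1.003
0.028 0.012 3.444 0.004; 
[254 149]
[[168 167 171 169 166 169 171 172 172]
 [167 167 162 155 143 150 162 170 173]
 [168 160 139 115  99 113 143 166 172]
 [167 150 107  66  51  71 118 163 172]
 [169 144  91  43  35  57 111 161 174]
 [167 149 101  52  43  66 119 164 175]
 [171 161 133  99  89 107 145 171 175]
 [173 169 163 148 145 152 167 175 176]
 [171 173 174 172 173 171 174 176 177]]
```

>>> {"api": "apply_moves", "payload": {"steps": "1 0.04 0 0.8 0;1 0 0 0.9 0;1 0 0 0.9 0;1 0 0 0.55 0;1 0 0 0.25 0;1 0 0 0 0;0 0 0 0 0;0 0 0 0 0;0 0 0 0 0;0 0 0 0 0;0 0 0 0 0;0 0 0 -0.2 0"}}

```text
time: 25.22
tool_pos: [0.456, 0.1506, 0.0999]
tool_rot: [-2.22, -2.223, 0.0]
wrist_force: [-0.4, 0.3, -5.5]
finger_gap: 0.736
gripper_force: 56.2
```

```bash
python3 -u - <<'E'
from h import *
plan(1,(.6553,-.1668,.3),90)
E
```

```text
t 25.225 pos [0.456  0.1506 0.0999] yaw 90.07 tilt [-0. -0. -1.] q7 -0.68 gap 0.736
-6.354 3.976 -4.003 0.012;
```

>>> {"api": "apply_moves", "payload": {"steps": "0 0 0 -0.9 0;0 0 0 -0.9 0;0 -0.3 0.2 -0.9 0;0 -0.5 0.3 -0.9 0;0 -0.7 0.44 0 0;0 -0.7 0.44 0 0;0 -0.7 0.44 0 0;0 -0.7 0.44 0 0;0 -0.7 0.44 0 0;0 -0.7 0.44 0 0;0 -0.7 0.44 0 0;0 -0.4 0.25 0 0"}}

```text
time: 26.72
tool_pos: [0.6483, -0.1561, 0.2797]
tool_rot: [-2.221, -2.221, 0.0]
wrist_force: [0.5, 0.5, -4.9]
finger_gap: 0.735
gripper_force: 58.4
```

>>> {"api": "apply_moves", "payload": {"steps": "0 -0.25 0.15 0 0;0 0 0 0 0;0 0 0 0.4 0;0 0 0 0.7 0;0 0 0 0.8 0;0 0 0 0.6 0;0 0 0 0.4 0;0 0 0 0.2 0;0 0 0 0 0;0 0 0 0 0"}}

```text
time: 27.98
tool_pos: [0.6562, -0.1665, 0.1254]
tool_rot: [2.219, 2.222, 0.001]
wrist_force: [-0.3, -0.1, -4.5]
finger_gap: 0.735
gripper_force: 58.4
```

```bash
python3 -u - <<'E'
from h import *
plan(1,(.6553,-.1668,.1128),90)
E
```

```text
t 27.975 pos [ 0.6562 -0.1665  0.1254] yaw 90.08 tilt [ 0.001 -0.    -1.   ] q7 -0.02 gap 0.735
-0.006 -0.018 0.251 0.013;
```

Lower, release, rise and back off toward the robot.

>>> {"api": "apply_moves", "payload": {"steps": "0 0 -0.02 0.13 0;0 0 0 0.1 0;0 0 0 0.01 0;1 0 0 0 0;1 0 0 0 0;1 0 0 0 0;1 0 0 -0.3 0;1 0 0 -0.7 0;1 0 0 -0.8 0;1 0 0 -0.8 0;1 0 -0.4 -0.5 0;1 0 -0.7 0 0"}}

```text
time: 29.48
tool_pos: [0.6003, -0.1661, 0.2702]
tool_rot: [2.217, 2.222, 0.004]
wrist_force: [-0.1, -0.3, -0.8]
finger_gap: 0.999
gripper_force: 0.0
```

>>> {"api": "apply_moves", "payload": {"steps": "1 0 -0.8 0 0;1 0 -0.8 0 0;1 0 -0.8 0 0;1 0 -0.6 0 0;1 0 0 0 0;1 0 0 0 0;1 0 0 0 0"}}

```text
time: 30.35
tool_pos: [0.4503, -0.1666, 0.2674]
tool_rot: [-2.219, -2.224, -0.001]
wrist_force: [0.1, -0.7, 0.7]
finger_gap: 1.002
gripper_force: 0.0
```

```bash
python3 -u - <<'E'
from h import *
im=optics.snapshot('top');g=im.max(2)
for n,p,h in(('r',(.6378,.0945),.086),('p',(.6386,.0052),.106),('s',(.648,-.0822),.128),('q',(.6553,-.1668),.151)):
    u=px('top',(*p,h)).round().astype(int);s=np.clip(120.-g[u[1]-4:u[1]+5,u[0]-4:u[0]+5],0,None);y,x=np.mgrid[-4:5,-4:5]
    b=u+[(s*x).sum()/s.sum(),(s*y).sum()/s.sum()];print(n,b,1e3*(at('top',b,h)[:2]-p))
s=optics.snapshot('scene')
cv2.imwrite('pics/f.png',np.hstack([cv2.resize(im[120:240,130:330],(400,240)),cv2.resize(s[110:270,190:400],(315,240))])[:,:,::-1])
E
```

```text
r [201.67366947 155.68207283] [-1.5976405  -0.02162842]
p [227.57941176 153.63088235] [-0.80001447  0.13405934]
s [253.82808399 149.12860892] [-0.90478536 -0.73637428]
q [279.56966708 145.02096178] [-0.75385065 -0.37130059]
```

View pics/f.png

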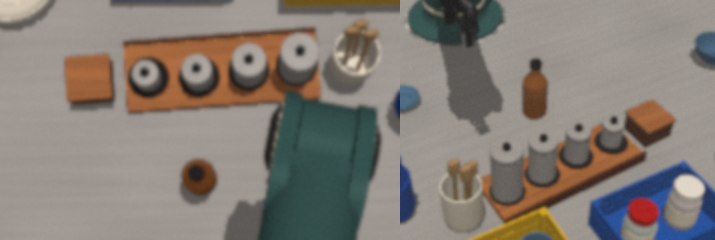

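All four stand upright and centred to within 2 mm, tallest by the white pot, and the bottle is still in place. Handing in.

```bash
python3 -c "
from plant import env
print(env.hand_in())"
```

```text
the job is handed in; nothing more can be done
None
```

I lined up all four canisters upright on their pads, tallest next to the white spoon pot down to the shortest, each within about 2 mm of its pad's centre; the sauce bottle was not touched, and I handed the job in about 30 s into the 106 s limit.

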